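# Unpark the tape roll and stand the nut driver in the notch of its pot

### The arm

A 6-joint arm with a two-finger parallel gripper is mounted at the origin on a cart in front of the work surface, level with it; the furniture and walls round the work are solid. World frame = base frame: x ahead of the robot, y to its left, z up, the work surface at z = 0. Lengths are in m, angles in degrees, forces in N, time in s.
With the tool pointing down it reaches from about 0.375 to 0.75 m from the base axis. Payload 9 kg.
Tool frame: the origin (TCP) lies where the fingers leave the gripper's body, on its centre line; the fingertips stand 73 mm ahead of it and the grasp point (between the pads) lies 54 mm ahead of it (robot.tip_reach is the distance from the TCP to the fingertips, in m); z points along the fingers, y is the direction in which the jaws open and shut (so a half turn about z gives the same grasp; the last joint's range is limited). The gripper opens to 85 mm and grips with 20 to 120 N. Pads are 22 mm wide; open, the fingers measure 114 mm over their backs; the gripper's body (76 mm by 85 mm) begins 54 mm behind the grasp point. The pads swing forward as they close: fully open they stand 13 mm farther back than shut.
Start: joints at [51.583, 5.964, 5.575, 89.605, 0, 77.527], TCP at [0.262, 0.54, 0.304] pointing down, gripper open.
Joint ranges: [-171.21, 171.21], [-48.23, 106.86], [-62.78, 66.21], [-105.2, 120.99], [-86.42, 89.51], [-180, 180]. Speed limits (degrees/s): [127.2, 127.2, 147.25, 180, 180, 180].

### API

Orientations are given as [roll, pitch, yaw] about the fixed x, y, z axes, in that order (R = Rz(yaw) Ry(pitch) Rx(roll)).
In Python, from plant import robot gives the robot as it stands. Calls block until the motion is done:
- robot.move_pose(position, orientation): joint-space move of the TCP to a pose.
- robot.line_to(position, vel=0.15, rotation=None, guard=None): straight line of the TCP; rotation=None keeps the orientation; vel is the mean speed in m/s. With guard (N) it stops when the force on the tool has changed by that much, and returns True; else False.
- robot.goto_joints(angles): joint-space move.
- robot.set_gripper(opening): finger opening in m; the grip force is fixed at half the most; returns when the fingers have stopped.
- robot.pause(seconds).
- robot.ik(position, orientation): joint angles nearest the present ones, or None.
- robot.observe(): the state.
- robot.grab_frame(name): name is "side" or "top"; returns the picture (384x512x3 uint8, blue, green, red); there is no depth.
- robot.get_calibration(name): a dict with "vertical_fov" (degrees; the focal length in pixels is half the picture's height over the tangent of half this angle, whatever the lens; pixels are square), "cx", "cy" (the principal point, pixels), "rvec" (rotation vector, rad) and "tvec" (3), from world to camera coordinates, as OpenCV has them. Camera axes: x right, y down, z forward; pixel columns grow to the right and rows downward; lengths in m; the calibration is good to about 2 mm. A picture is of the moment at which its call begins. get_calibration takes no time and is no camera call.
A pose or a line that the arm cannot do raises robot.IKError and nothing moves.
- robot.job_done(): hands the job in, once; it reports no verdict.
The state is a dict: "time": time; "q": joint angles; "qvel": joint speeds; "joint_torque": joint torques, N m; "tool_pos": TCP position; "tcp_rot": TCP orientation; "ft_force": force on the tool from outside, world axes, zero at the start; "torque": the same for the moment, N m; "gripper_width": finger opening in m.
Only numpy, scipy, OpenCV 4.12 (cv2) and the standard library are available. Lean on these libraries where they do the work, as an engineer would, in place of code of your own. Each camera call takes 0.05 s, during which the arm holds its last target. There are 200 camera calls.

### The job

Somebody has parked the roll of packing tape over the mouth of the tool pot. Slide the roll straight up off the pot and lay it flat on the bench, then put the nut driver away in the pot, shaft down: lower it by hand until you feel the bottom of the pot, lean it gently into the notch in the rim so that it rests there at a slant, and let go. Do not drop either of them or let the driver flop over, keep the pot standing where it is, and leave the other things alone.

Things in the scene. Friction and masses are not known exactly. Their poses are not given: they have to be found in the camera images.
- pot: heavy loose grey tool pot (1.2 kg), round, 97 mm wide, 101 mm tall; origin at the centre of its underside, z up. Body 96 mm wide up to a flat shoulder at z = 80 mm, then a neck 69 mm wide up to z = 88 mm, then a thin steel tube 53 mm wide up to the rim at z = 101 mm. Its one notch is in the rim on its own +x side
- pot_rim (a point): centre of the pot's mouth, level with the rim, 101 mm above the bench; axes as the pot's. The bore is 45 mm wide at the rounded rim and 46 mm below it, straight down to a cork plug that is its floor. How deep the plug was pressed in is not known: its top is 15 to 31 mm above the bench; it is stiff and stays put
- pot_notch (a point): bottom of the notch, a U-shaped cut through the tube wall, 14 mm wide, 11 mm deep, round at the bottom; this point is 24.5 mm from the pot's axis along the pot's +x and 90 mm above the bench; axes as the pot's. Rim and notch are edged with a round bead 4 mm thick, its middle line 24.5 mm from the pot's axis
- roll_center (a point): centre, half-way up, of the brown packing tape roll (loose, about 0.24 kg): ring 108 mm wide outside, 80 mm inside, wall 14 mm, 48 mm tall; z is its axis. At the start it stands upright round the neck on the pot's shoulder, top 128 mm above the bench, 27 mm above the rim: pinch its wall there from above. On the bench its centre is 24 mm up
- driver_handle (a point): middle of the handle of the nut driver (loose, 75 g, 196 mm long, lying on the bench): handle 96 mm long, 29 mm thick, then a steel shaft 6 mm thick with an 11 mm socket at its end. Point on the tool's axis, 14.5 mm above the bench. Its y axis runs along the tool from socket to handle; the handle reaches 48 mm either way; z points up at the start
- driver_neck (a point): point on the axis of the same nut driver, on its shaft, 68 mm from the handle's middle towards the socket and 80 mm from the socket's end; axes as the handle's
- driver_tip (a point): end of the socket of the same nut driver, on its axis, 148 mm from the handle's middle; axes as the handle's
- marker_red: black marker pen with a red band, 14 x 136 mm, lying, long along its own y; origin under its middle (bystander, loose)
- marker_black: plain black marker pen, 14 x 136 mm, lying, long along its own y; origin under its middle (bystander, loose)
- box_cutter: grey box cutter, 31 x 156 x 23 mm, lying, long along its own y; origin under its middle (bystander, loose)
- caliper: steel vernier caliper, 76 x 229 x 9 mm, lying, long along its own y; origin under its middle (bystander, loose)
- silicone_spray: spray can standing upright, 53 mm across, 191 mm tall; origin under its centre (bystander, loose)

How it is judged (in metres and radians):
On the way, in this order (a step that is already met when the one before it is completed fails the run):
1. the tape roll has been slid off the pot, lies flat on the bench and has been let go (height (world z) of roll_center between 0.016 and 0.032 m and (angle between roll_center's own z axis and vertical below 0.12 rad or angle between roll_center's own z axis and vertical above 3.02 rad) and contact force between roll and the fingers below 0.05 N), for 0.2 s.
2. the nut driver stands shaft down inside the pot, its socket near the bottom, while the fingers still hold it (horizontal distance between driver_tip and pot below 0.024 m and z of driver_tip in the frame of pot below 0.04 m and angle between driver_tip's own y axis and vertical below 0.9 rad and contact force between driver and the fingers above 0.5 N), for 0.1 s.
At the end, for the whole second after the job is handed in: Roll flat on the bench (centre 16-32 mm up, within 7 deg); driver in the pot, socket end under 40 mm up, slanting 17-46 deg, shaft in the notch (neck point at least 12 mm to the notch's side, within 7 mm of its middle line); pot upright within 50 mm of its place; roll and driver at rest (height (world z) of roll_center between 0.016 and 0.032 m and (angle between roll_center's own z axis and vertical below 0.12 rad or angle between roll_center's own z axis and vertical above 3.02 rad) and horizontal distance between driver_tip and pot below 0.024 m and z of driver_tip in the frame of pot below 0.04 m and x of driver_neck in the frame of pot above 0.012 m and y of driver_neck in the frame of pot between -0.007 and 0.007 m and angle between driver_tip's own y axis and vertical between 0.3 and 0.8 rad and linear speed of each of driver, roll below 0.02 m/s and angle between pot's own z axis and vertical below 0.06 rad and distance of pot from where it was at the start of the episode below 0.05 m); the robot touches nothing.
It fails at once if the nut driver is let fall or flops over in the pot (over 0.4 m/s without being held) (horizontal distance between driver_tip and pot below 0.026 m and height (world z) of driver_tip below 0.11 m and contact force between driver and the fingers below 0.02 N and linear speed of driver above 0.4 m/s).
It fails at once if the tape roll is let fall (over 0.45 m/s without being held) (contact force between roll and the fingers below 0.02 N and linear speed of roll above 0.45 m/s).
It fails at once if the nut driver is rammed against the pot (over 35 N) (contact force between driver and pot above 35 N).
It fails at once if the pot is tipped by more than 17 degrees or pushed more than 50 mm (angle between pot's own z axis and vertical above 0.3 rad or distance of pot from where it was at the start of the episode above 0.05 m).
It fails at once if a bystander (marker, box cutter, caliper, spray can) is moved more than 30 mm (distance of any of marker_red, marker_black, box_cutter, caliper, silicone_spray from where it was at the start of the episode above 0.03 m).
It also fails if it takes over 72 s, if anything falls off the work surface, if the arm or the gripper's body presses on something with over 40 N, if the wrist force passes 120 N, or if a joint passes its speed limit or range.

## Working session

There is one attempt and no reset: what is moved stays moved. The work goes in short steps, each a Python script; the robot and the scene stay as the last script left them, time stands still between calls to the robot, and variables do not carry over. Pictures are saved under pics/ and viewed, about 8 in all and at most 12, crops included, and the job is handed in when it is done.

```bash
ls; mkdir -p pics; cat > h.py <<'E'
import numpy as np, cv2
from plant import robot
def cal(n):
    c=robot.get_calibration(n); f=192/np.tan(np.radians(c["vertical_fov"])/2)
    K=np.array([[f,0,c["cx"]],[0,f,c["cy"]],[0,0,1]]); R=cv2.Rodrigues(np.array(c["rvec"],float))[0]
    return K,R,np.array(c["tvec"],float).ravel()
def ray(n,u,v):
    K,R,t=cal(n); return -R.T@t, R.T@np.linalg.solve(K,[u,v,1.])
def onplane(n,u,v,z):
    o,d=ray(n,u,v); return o+d*(z-o[2])/d[2]
def proj(n,P):
    K,R,t=cal(n); p=(K@(R@np.atleast_2d(np.array(P,float)).T+t[:,None])).T; return p[:,:2]/p[:,2:]
E
python3 - <<'E'
from h import *
for n in("top","side"):
    i=robot.grab_frame(n); cv2.imwrite(f"pics/{n}0.png",i); cv2.imwrite(f"pics/{n}0b.png",cv2.resize(i,(800,600),interpolation=cv2.INTER_CUBIC))
    K,R,t=cal(n); print(n,robot.get_calibration(n),-R.T@t,R[2])
print(robot.observe())
E
```

```text
pics
top {'vertical_fov': 50.98297394239255, 'cx': 256.35949891719116, 'cy': 190.78235621115422, 'rvec': array([ 2.12460115, -2.0923053 ,  0.21855738]), 'tvec': array([-0.25217317,  0.56255203,  1.05664527])} [ 0.33309488 -0.24984937  1.15029493] [ 0.20904498  0.00566591 -0.97788961]
side {'vertical_fov': 47.12497400093425, 'cx': 255.22842014981006, 'cy': 199.43376777076742, 'rvec': array([ 2.25816737, -0.26637739,  0.11316696]), 'tvec': array([-0.5824914 , -0.01558964,  1.18338094])} [ 0.36300648 -1.02522543  0.74637044] [ 0.17033551  0.74530181 -0.64460145]
{'time': 0.1, 'q': array([5.15843233e+01, 5.99552330e+00, 5.53054999e+00, 8.96059312e+01,
       8.66619542e-04, 7.75267239e+01]), 'qvel': array([-0.07597401, -0.05228979,  0.03656803,  0.08596424, -0.01589432,
        0.03950245]), 'joint_torque': array([ 7.09072992e-03, -5.58203423e+01,  5.04723716e+01,  1.28960260e-02,
       -2.93368221e-04, -2.85965172e-05]), 'tool_pos': array([0.26232458, 0.53936491, 0.30318744]), 'tcp_rot': array([-1.79930956e+02, -1.61604124e-02,  1.54057589e+02]), 'ft_force': array([-0.25701066,  0.46446925,  0.3621423 ]), 'torque': array([-0.03806751, -0.00200744, -0.02067853]), 'gripper_width': 0.08522825189123294}
```

View pics/top0b.png

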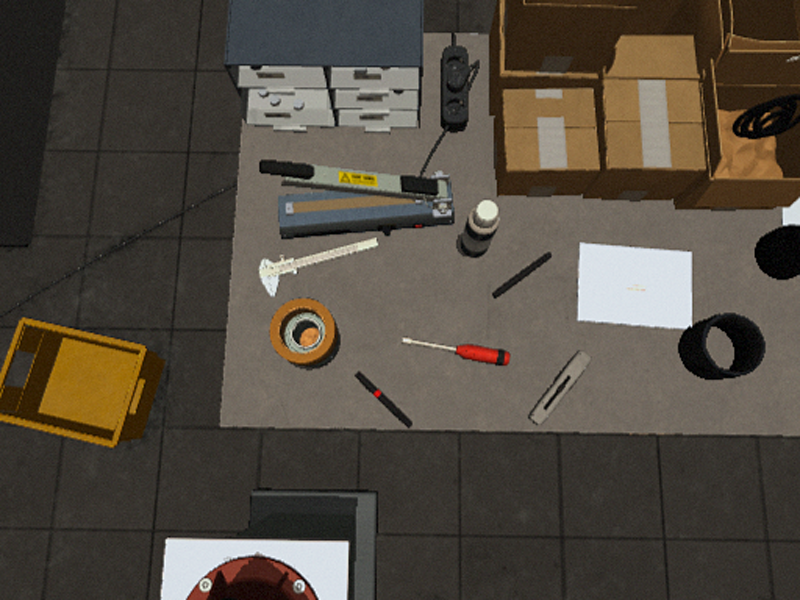

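View pics/side0b.png

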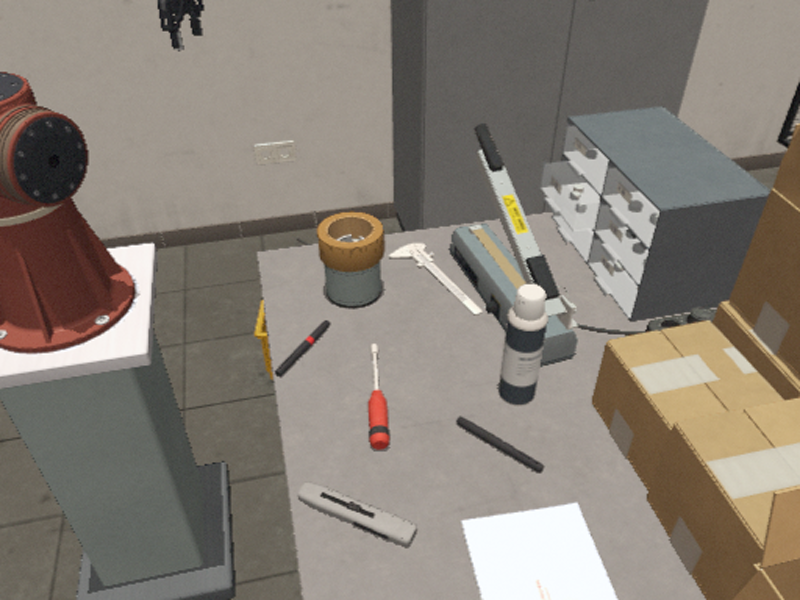

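The top view shows the roll at about (303,332) with the pot mouth inside it. The driver runs from its socket (404,341) to its handle end (508,357). Red marker is at (382,398), caliper at (320,260), and spray at (480,228). Next I'll measure by colour and crop the mouth.

```bash
python3 - <<'E'
from h import *
i=cv2.imread("pics/top0.png"); hsv=cv2.cvtColor(i,cv2.COLOR_BGR2HSV)
# roll
roi=np.zeros(i.shape[:2],np.uint8); roi[185:240,168:222]=1
m=cv2.inRange(hsv,(8,120,70),(22,255,255))*roi
c=max(cv2.findContours(m,0,2)[0],key=cv2.contourArea); e=cv2.fitEllipse(cv2.convexHull(c)); print("roll",e,onplane("top",*e[0],.128),onplane("top",*e[0],.104))
# driver handle red
roi[:]=0; roi[215:238,285:330]=1
m=(cv2.inRange(hsv,(0,150,90),(6,255,255))|cv2.inRange(hsv,(174,150,90),(180,255,255)))*roi
ys,xs=np.nonzero(m); print("red",xs.min(),xs.max(),xs.mean(),ys.mean())
S=lambda u,v:(u*.64,v*.64)
for k,p,z in [("socket",(404,341),.0055),("hend",(509,357.5),.0145),("mred1",(358,374),.007),("mred2",(410,425),.007),("mblk1",(494,295),.007),("mblk2",(550,254),.007),("cut1",(535,421),.012),("cut2",(587,354),.012),("cal1",(270,294),.005),("cal2",(262,262),.005),("cal3",(377,241),.005),("sprayb",(474,250),0),("edgeL",(230,300),0),("edgeB",(400,432),0)]:
    print(k,onplane("top",*S(*p),z).round(3))
cr=cv2.resize(i[188:238,165:225],(720,600),interpolation=cv2.INTER_CUBIC); cv2.imwrite("pics/c1.png",cr)
E
```

```text
roll ((193.0446014404297, 211.36798095703125), (41.337059020996094, 42.51237487792969), 43.89047622680664) [ 0.49511102 -0.08213065  0.128     ] [ 0.49891461 -0.07819318  0.104     ]
red 292 325 307.2827868852459 225.88524590163934
socket [ 0.497 -0.251  0.006]
hend [ 0.469 -0.441  0.014]
mred1 [ 0.436 -0.168  0.007]
mred2 [ 0.347 -0.264  0.007]
mblk1 [ 0.586 -0.417  0.007]
mblk2 [ 0.667 -0.524  0.007]
cut1 [ 0.357 -0.485  0.012]
cut2 [ 0.478 -0.583  0.012]
cal1 [0.582 0.    0.005]
cal2 [0.644 0.019 0.005]
cal3 [ 0.688 -0.197  0.005]
sprayb [ 0.675 -0.381  0.   ]
edgeL [0.571 0.076 0.   ]
edgeB [ 0.334 -0.246  0.   ]
```

View pics/c1.png

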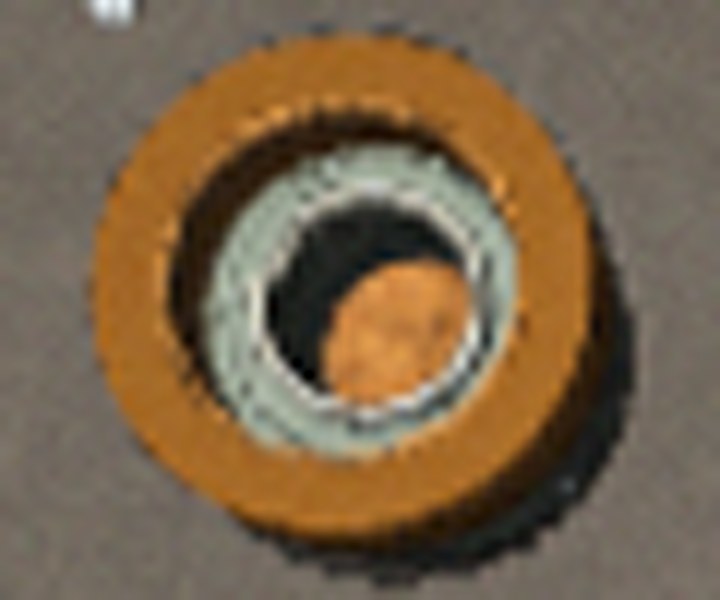

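The crop shows the roll's top ring centred near (340,283) and the rim bead near (370,300). A kink in the bead around (290,230), upper left, is probably the notch, toward +x+y. I'll start with the roll.

```bash
cat >> h.py <<'E'
def st(tag=""):
    o=robot.observe(); print(tag,"t",round(o["time"],2),"p",o["tool_pos"].round(4),"r",o["tcp_rot"].round(1),"f",o["ft_force"].round(1),"w",round(o["gripper_width"],4)); return o
E
python3 - <<'E'
from h import *
c=np.array([.495,-.082]); p=c+[-.047,0]
print(robot.tip_reach)
for yaw in(90,-90): print(yaw,robot.ik([*p,.26],[180,0,yaw]),robot.ik([.543,-.285,.1],[180,0,yaw]))
yaw=90
robot.set_gripper(.04); st()
robot.move_pose([*p,.26],[180,0,yaw]); st()
print(robot.tip_reach)
print(robot.line_to([*p,.179],vel=.06,guard=6)); st()
robot.set_gripper(.0); st("closed")
i=robot.grab_frame("side"); a=cv2.resize(i[60:220,150:310],(600,600),interpolation=cv2.INTER_CUBIC); cv2.imwrite("pics/s1.png",a)
E
```

```text
0.0726
90 [-26.90480912 -20.03962075 -23.06218269  86.97743806   0.
  63.09519088] [-39.89377884  11.94195159  -9.26427603  68.79377237   0.
  50.10622116]
-90 [ -26.90480912  -20.03962075  -23.06218269   86.97743806    0.
 -116.90480912] [ -39.89377884   11.94195159   -9.26427603   68.79377237    0.
 -129.89377884]
 t 0.61 p [0.2625 0.5396 0.3039] r [180.    0.  154.1] f [-0.3 -0.5  0.3] w 0.04
 t 2.92 p [ 0.4482 -0.0815  0.2601] r [180.   -0.   90.1] f [ 0.3 -0.4  0.1] w 0.0401
0.0726
False
 t 4.42 p [ 0.4482 -0.0821  0.1794] r [180.   0.  90.] f [ 0.7 -0.2 -0.1] w 0.0401
closed t 4.76 p [ 0.4491 -0.0826  0.1799] r [1.798e+02 1.000e-01 9.000e+01] f [ 5.3 -2.4  1.7] w 0.0162
```

View pics/s1.png

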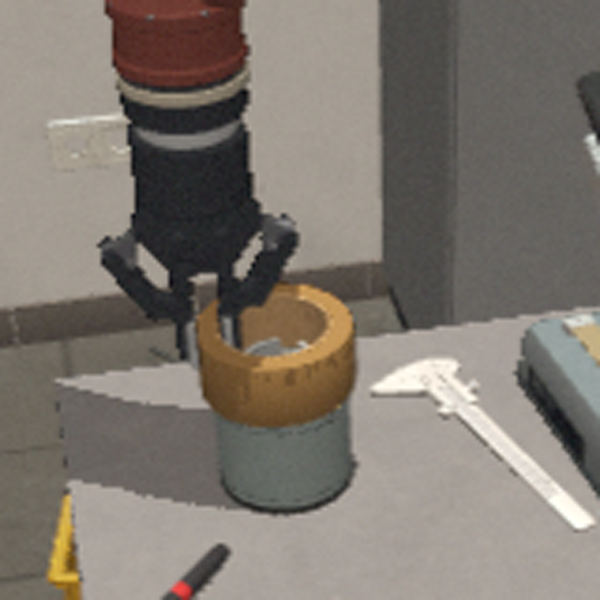

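The wall is pinched and the roll is level. Now lift it and set it down.

```bash
python3 - <<'E'
from h import *
q=[.448,-.082]
robot.line_to([*q,.21],vel=.05); st("lift")
robot.line_to([*q,.29],vel=.12); st()
robot.line_to([.543,-.285,.26],vel=.2); st()
robot.line_to([.543,-.285,.112],vel=.12); 
i=robot.grab_frame("side")
print(robot.line_to([.543,-.285,.096],vel=.015,guard=3)); o=st("down")
cv2.imwrite("pics/s2.png",cv2.resize(i[120:280,170:370],(750,600),interpolation=cv2.INTER_CUBIC))
E
```

```text
lift t 5.58 p [ 0.4479 -0.0819  0.2098] r [-180.   -0.   90.] f [ 0.4 -0.1 -2.2] w 0.0162
 t 6.39 p [ 0.4478 -0.0819  0.2892] r [-179.9   -0.    90. ] f [-0.2  0.5 -1.4] w 0.0159
 t 7.67 p [ 0.5429 -0.2844  0.2601] r [-180.   -0.   90.] f [ 1.   1.1 -1.8] w 0.0162
True
down t 9.88 p [ 0.5429 -0.2848  0.1002] r [-180.   -0.   90.] f [0.1 1.1 5.6] w 0.0164
```

View pics/s2.png

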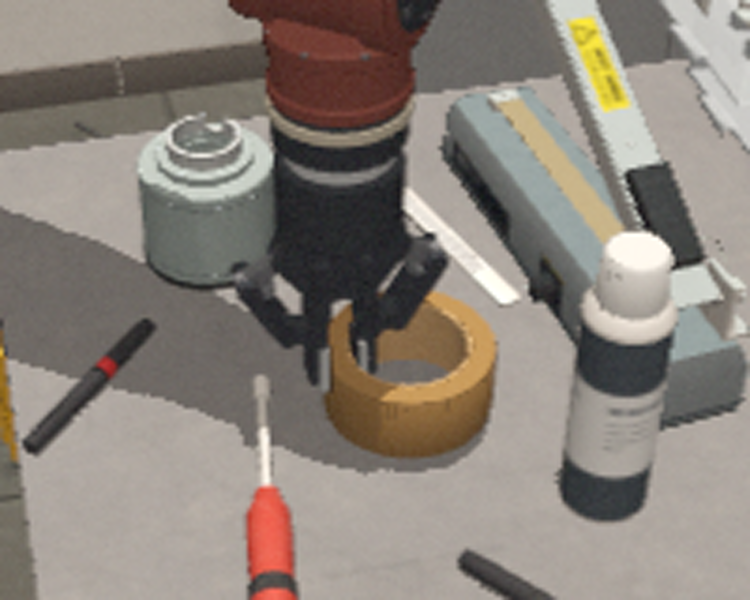

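The roll has touched down flat, at the expected height. Next: release, retreat, and image the pot mouth in both views.

```bash
python3 - <<'E'
from h import *
robot.set_gripper(.04); robot.pause(.3); st()
robot.line_to([.543,-.285,.24],vel=.15); robot.move_pose([.55,-.36,.28],[180,0,90]); st()
R=[]
for n in("top","side"):
    i=robot.grab_frame(n); cv2.imwrite(f"pics/{n}3.png",i)
    u,v=proj(n,[.497,-.08,.095])[0].round().astype(int); print(n,u,v)
    R.append(cv2.resize(i[v-16:v+16,u-16:u+16],(400,400),interpolation=cv2.INTER_CUBIC))
cv2.imwrite("pics/n3.png",np.hstack(R))
E
```

```text
t 10.53 p [ 0.5423 -0.2844  0.0991] r [-1.799e+02 -1.000e-01  9.000e+01] f [-0.7  0.1  0. ] w 0.0403
 t 12.06 p [ 0.5497 -0.3607  0.279 ] r [-1.80e+02 -1.00e-01  8.99e+01] f [ 0.6  0.  -0.4] w 0.0398
top 194 213
side 224 156
```

View pics/n3.png

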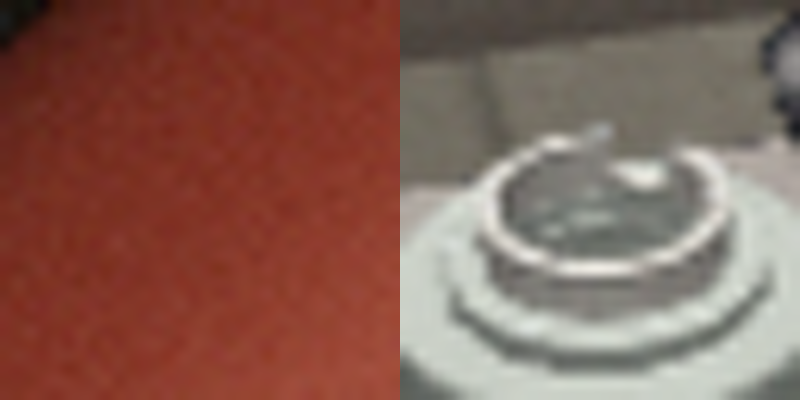

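The side view (right half) shows the rim ellipse centred near (607,205) in the crop. The notch dips at (640,178), at the back, toward +y and slightly +x. I'll compute the notch direction and check IK for the insertion poses.

```bash
cat >> h.py <<'E'
from scipy.spatial.transform import Rotation as Ro
def rpy(x,z):  # tool x and z axes -> [roll,pitch,yaw]
    x,z=np.array(x,float),np.array(z,float); x/=np.linalg.norm(x); z/=np.linalg.norm(z)
    return Ro.from_matrix(np.c_[x,np.cross(z,x),z]).as_euler("xyz",degrees=True)
def pose(tip,n,th,s,L=.148,G=.054):
    """TCP pose for the driver tip at tip, handle leaning th (deg) towards unit n (2), tool x = s*axis"""
    n3=np.array([*n,0]); t=np.radians(th); a=np.sin(t)*n3+[0,0,np.cos(t)]; z=np.cos(t)*n3-[0,0,np.sin(t)]
    return np.array(tip)+L*a-G*z, rpy(s*a,z)
E
python3 - <<'E'
from h import *
print("rim side",onplane("side",224.1,155.9,.101),"notch side",onplane("side",226.7,153.7,.090))
print("rim top",onplane("top",195.3,212.5,.101),"notch top",onplane("top",165+290/12-.5,188+235/12-.5,.090))
print("red",onplane("top",307.3,225.9,.0145))
print("drv side socket",onplane("side",375*.64,347*.64,.0055),"hend",onplane("side",379*.64,446*.64,.0145))
c=np.array([.495,-.08])
for az in(45,60,75,90):
  n=[np.cos(np.radians(az)),np.sin(np.radians(az))]
  for s in(1,-1):
    for th,tz in((10,.11),(14,.025),(32,.025)):
      P,O=pose([*(c-.012*np.array(n)),tz],n,th,s); q=robot.ik(P,O); print(az,s,th,P.round(3),None if q is None else np.round(q))
ad=np.array([-.146,-.989,0])
for s in(1,-1): print(s,robot.ik([.4757,-.395,.12],rpy(s*ad,[0,0,-1])),rpy(s*ad,[0,0,-1]))
E
```

```text
rim side [ 0.49548822 -0.09040226  0.101     ] notch side [ 0.50622017 -0.06605029  0.09      ]
rim top [ 0.49646459 -0.08379243  0.101     ] notch top [ 0.51252327 -0.0636405   0.09      ]
red [ 0.47642664 -0.38902839  0.0145    ]
drv side socket [ 0.50255404 -0.24386214  0.0055    ] hend [ 0.46659104 -0.44470357  0.0145    ]
45 1 10 [ 0.467 -0.108  0.265] [-60.   1. -30. 114.  72.  33.]
45 1 14 [ 0.475 -0.1    0.182] [-58.   2. -35.  95.  71.  47.]
45 1 32 [ 0.51  -0.065  0.179] [-47. -20. -43.  70.  58.  87.]
45 -1 10 [ 0.467 -0.108  0.265] [ -60.    1.  -30.  114.   72. -147.]
45 -1 14 [ 0.475 -0.1    0.182] [ -58.    2.  -35.   95.   71. -133.]
45 -1 32 [ 0.51  -0.065  0.179] [-47. -20. -43.  70.  58. -93.]
60 1 10 [ 0.475 -0.114  0.265] None
60 1 14 [ 0.481 -0.105  0.182] [-55.  20. -18. 111.  62.  28.]
60 1 32 [ 0.505 -0.062  0.179] [-46.  -1. -28.  87.  55.  62.]
60 -1 10 [ 0.475 -0.114  0.265] None
60 -1 14 [ 0.481 -0.105  0.182] [ -55.   20.  -18.  111.   62. -152.]
60 -1 32 [ 0.505 -0.062  0.179] [ -46.   -1.  -28.   87.   55. -118.]
75 1 10 [ 0.485 -0.118  0.265] None
75 1 14 [ 0.488 -0.108  0.182] [-51.  32.  -4. 121.  52.  18.]
75 1 32 [ 0.5   -0.06   0.179] [-44.  12. -15. 100.  48.  44.]
75 -1 10 [ 0.485 -0.118  0.265] None
75 -1 14 [ 0.488 -0.108  0.182] [ -51.   32.   -4.  121.   52. -162.]
75 -1 32 [ 0.5   -0.06   0.179] [ -44.   12.  -15.  100.   48. -136.]
90 1 10 [ 0.495 -0.119  0.265] None
90 1 14 [ 0.495 -0.109  0.182] None
90 1 32 [ 0.495 -0.059  0.179] [-41.  23.  -4. 109.  40.  32.]
90 -1 10 [ 0.495 -0.119  0.265] None
90 -1 14 [ 0.495 -0.109  0.182] None
90 -1 32 [ 0.495 -0.059  0.179] [ -41.   23.   -4.  109.   40. -148.]
1 [ -51.80371418   11.88743965   -7.17378147   70.93877888    0.
 -133.4061416 ] [-180.            0.          -98.39757257]
-1 [-51.80371418  11.88743965  -7.17378147  70.93877888   0.
  46.5938584 ] [180.           0.          81.60242743]
```

```bash
cat >> h.py <<'E'
D=np.radians(20)
def pose2(H,a,p,s,G=.064,d=D):
    """TCP pose with grasp at handle point H, driver axis a (tip->handle), p = unit perp. the gripper faces"""
    a,p=np.array(a,float),np.array(p,float); z=np.cos(d)*p-np.sin(d)*a; x=s*(np.cos(d)*a+np.sin(d)*p)
    return np.array(H)-G*z, rpy(x,z)
def ins(tip,n,th,s,L=.149,G=.064):
    n3=np.array([*n,0]); t=np.radians(th); a=np.sin(t)*n3+[0,0,np.cos(t)]; p=np.cos(t)*n3-[0,0,np.sin(t)]
    return pose2(np.array(tip)+L*a,a,p,s,G)
AD=np.array([-.16,-.987,0]); AD/=np.linalg.norm(AD); S=-1
E
python3 - <<'E'
from h import *
P,O=pose2([.476,-.395,.12],AD,[0,0,-1],S); robot.set_gripper(.05); robot.move_pose(P,O); st()
R=[]
for n in("top",):
    i=robot.grab_frame(n); cv2.imwrite(f"pics/{n}4.png",i)
    R.append(cv2.resize(i[195:230,178:213],(600,600),interpolation=cv2.INTER_CUBIC))
cv2.imwrite("pics/n4.png",np.hstack(R))
c=np.array([.496,-.082])
for az in(45,55,65):
  n=np.array([np.cos(np.radians(az)),np.sin(np.radians(az))])
  for s in(-1,1):
   for off,th,tz in((0,12,.13),(-.012,15,.025),(-.012,32,.025)):
      P,O=ins([*(c+off*n),tz],n,th,s); q=robot.ik(P,O); print(az,s,th,P.round(3),None if q is None else np.round(q))
E
```

```text
t 12.99 p [ 0.4718 -0.417   0.1794] r [-179.9  -20.1   80.7] f [ 0.7 -0.1 -0.2] w 0.0503
45 -1 12 [ 0.48  -0.098  0.31 ] [ -53.  -22.  -31.   93.   57. -105.]
45 -1 15 [ 0.478 -0.1    0.206] [ -52.  -20.  -39.   81.   54. -103.]
45 -1 32 [ 0.515 -0.063  0.202] [-38. -23. -37.  71.  38. -82.]
45 1 12 [ 0.48  -0.098  0.31 ] [-53. -22. -31.  93.  57.  75.]
45 1 15 [ 0.478 -0.1    0.206] [-52. -20. -39.  81.  54.  77.]
45 1 32 [ 0.515 -0.063  0.202] [-38. -23. -37.  71.  38.  98.]
55 -1 12 [ 0.483 -0.101  0.31 ] [ -52.   -9.  -22.  103.   54. -120.]
55 -1 15 [ 0.481 -0.103  0.206] [ -51.   -7.  -29.   90.   52. -117.]
55 -1 32 [ 0.512 -0.059  0.202] [-38. -16. -31.  78.  38. -94.]
55 1 12 [ 0.483 -0.101  0.31 ] [-52.  -9. -22. 103.  54.  60.]
55 1 15 [ 0.481 -0.103  0.206] [-51.  -7. -29.  90.  52.  63.]
55 1 32 [ 0.512 -0.059  0.202] [-38. -16. -31.  78.  38.  86.]
65 -1 12 [ 0.486 -0.103  0.31 ] [ -50.    1.  -13.  110.   50. -131.]
65 -1 15 [ 0.485 -0.105  0.206] [ -50.    3.  -20.   98.   48. -129.]
65 -1 32 [ 0.508 -0.057  0.202] [ -38.   -9.  -25.   84.   37. -106.]
65 1 12 [ 0.486 -0.103  0.31 ] [-50.   1. -13. 110.  50.  49.]
65 1 15 [ 0.485 -0.105  0.206] [-50.   3. -20.  98.  48.  51.]
65 1 32 [ 0.508 -0.057  0.202] [-38.  -9. -25.  84.  37.  74.]
```

View pics/n4.png

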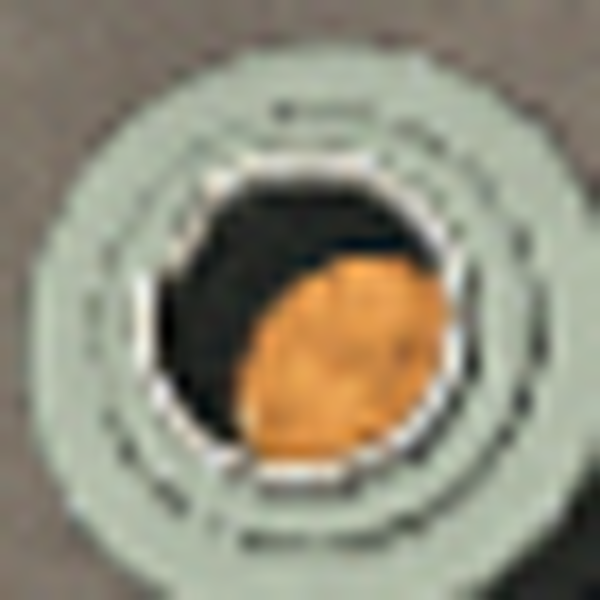

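The top crop shows the rim ring centred at (300,314). The notch is the gap between the bead ends at (213,175) and (145,275). I'll compute its direction and pick up the driver.

```bash
python3 - <<'E'
from h import *
f=lambda x,y,z:onplane("top",178+x/17.143-.5,195+y/17.143-.5,z)
c=f(300,314,.101); e1=f(213,175,.101); e2=f(145,275,.101); m=(e1+e2)/2-c
print("rim",c,"az",np.degrees(np.arctan2(m[1],m[0])),np.degrees(np.arctan2(*(e1-c)[1::-1])),np.degrees(np.arctan2(*(e2-c)[1::-1])),np.linalg.norm(m),np.linalg.norm(e1-e2))
# driver
S_=1
P,O=pose2([.476,-.395,.0145],AD,[0,0,-1],S); P[2]=.068
print(robot.line_to(P,vel=.06,guard=3)); o=st("down")
if o["tool_pos"][2]<.0745: robot.line_to(o["tool_pos"]+[0,0,.0015],vel=.03)
robot.set_gripper(0); o=st("grip")
robot.line_to(o["tool_pos"]+[0,0,.27],vel=.2); st("lift")
for n in("side",):
    i=robot.grab_frame(n); cv2.imwrite("pics/s5.png",i); cv2.imwrite("pics/s5c.png",cv2.resize(i[20:240,150:370],(600,600),interpolation=cv2.INTER_CUBIC))
E
```

```text
rim [ 0.49561    -0.08304127  0.101     ] az 54.86476523552617 33.963535972520745 76.71766517356667 0.02360531404292783 0.018506334362784056
False
down t 15.06 p [ 0.4726 -0.4168  0.0683] r [180.  -20.   80.8] f [ 0.5  0.6 -0.4] w 0.05
grip t 15.62 p [ 0.4729 -0.417   0.0706] r [179.9 -20.   80.8] f [0.2 1.  6.3] w 0.0273
lift t 17.13 p [ 0.4728 -0.4169  0.3396] r [-179.9  -20.1   80.8] f [ 0.4  0.  -1. ] w 0.0272
```

View pics/s5c.png

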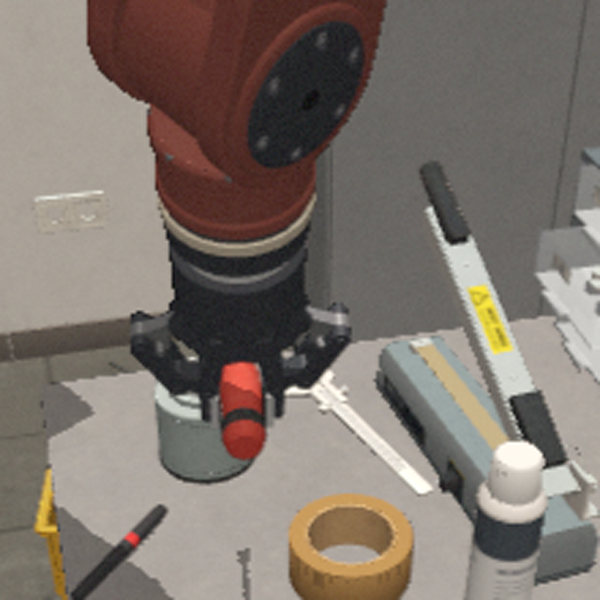

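```bash
cat >> h.py <<'E'
C=np.array([.4956,-.083]); AZ=np.radians(55); N=np.array([np.cos(AZ),np.sin(AZ)]); L_=.151; G_=.0597
def I(off,z,th): return ins([*(C+off*N),z],N,th,S,L_,G_)
E
python3 - <<'E'
from h import *
print("hend exp px",proj("side",[.468,-.4425,.2835]))
P,O=I(0,.14,12); q=robot.ik(P,O); print(P,O,np.round(q))
robot.move_pose(P,O); st()
R=[]
for n in("top","side"):
    i=robot.grab_frame(n); cv2.imwrite(f"pics/{n}6.png",i)
    u,v=proj(n,[*C,.15])[0]; print(n,u,v,"tip px",proj(n,[*C,.14]))
    x,y=int(u)-40,int(v)-40; print(x,y); R.append(cv2.resize(i[y:y+80,x:x+80],(400,400),interpolation=cv2.INTER_CUBIC))
cv2.imwrite("pics/n6.png",np.hstack(R))
E
```

```text
hend exp px [[238.94868917 183.53216677]]
[ 0.48456794 -0.09875541  0.31933647] [-180.   58. -125.] [ -51.  -10.  -21.  103.   54. -119.]
 t 19.53 p [ 0.4846 -0.099   0.3194] r [ 180.   58. -125.] f [-0.2 -0.6 -0.5] w 0.0272
top 192.03315546309622 209.78961701163837 tip px [[192.65782785 210.43112824]]
152 169
side 222.58795248154513 138.16388785982883 tip px [[222.80716016 141.53453478]]
182 98
```

View pics/n6.png

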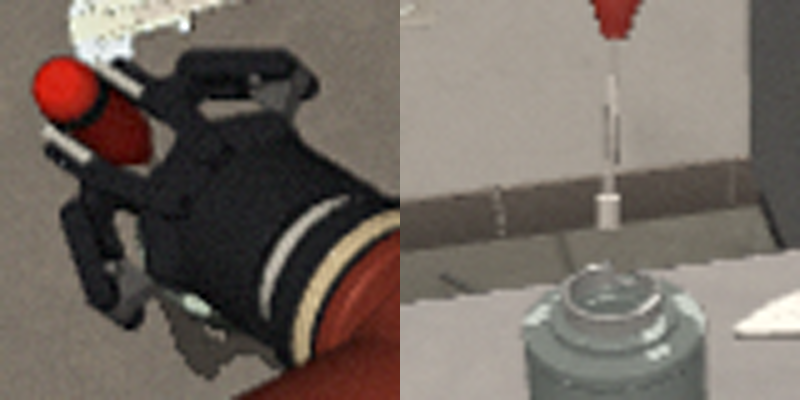

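The side view shows the tip at about (608,228), straight over the mouth at (612,290), within 1 mm of the prediction. Next, lower it until I feel the plug.

```bash
python3 - <<'E'
from h import *
P,O=I(-.004,.10,14); print(robot.line_to(P,vel=.08,rotation=O,guard=5)); st("in")
P,O=I(-.0075,.045,14); print(robot.line_to(P,vel=.06,guard=4)); st("mid")
P0,O=I(-.012,.008,14); g=robot.line_to(P0,vel=.012,guard=2.5); o=st("floor"); print(g,"tip z est",.008+o["tool_pos"][2]-P0[2])
E
```

```text
False
in t 20.27 p [ 0.4859 -0.0969  0.2802] r [-180.   56. -125.] f [ 0.2  0.5 -0.4] w 0.0275
False
mid t 21.34 p [ 0.484  -0.0999  0.2253] r [-179.9   56.  -125. ] f [ 0.2 -0.  -1. ] w 0.0275
floor t 23.11 p [ 0.4825 -0.1017  0.2038] r [ 180.    56.1 -125. ] f [ 0.2 -0.7  3.8] w 0.0276
True tip z est 0.02386230096884079
```

```bash
python3 - <<'E'
from h import *
P,O=I(-.0098,.0252,14); robot.line_to(P,vel=.02); st("up")
P,O=I(-.0150,.0258,18); print(robot.line_to(P,vel=.03,rotation=O,guard=4)); st("shift")
for th in(21,23,25,26,27,28,29,30):
    P,O=I(-.0155,.0235+.0055*np.sin(np.radians(th)),th); g=robot.line_to(P,vel=.02,rotation=O,guard=3); o=st(f"lean {th} {g}")
    if g: break
i=robot.grab_frame("side"); cv2.imwrite("pics/s7.png",i); cv2.imwrite("pics/s7c.png",cv2.resize(i[100:190,180:270],(600,600),interpolation=cv2.INTER_CUBIC))
E
```

```text
up t 23.36 p [ 0.4824 -0.1016  0.2049] r [ 179.9   56.  -125.1] f [-0.7  0.5 -0.3] w 0.0276
False
shift t 23.76 p [ 0.4867 -0.0953  0.2062] r [-180.    52.  -124.9] f [-0.4 -0.3 -0.7] w 0.0277
lean 21 False t 24.36 p [ 0.4919 -0.0882  0.2056] r [-180.   49. -125.] f [-0.6  0.9  0.2] w 0.0274
lean 23 False t 24.82 p [ 0.4956 -0.0829  0.2055] r [-180.    47.  -124.9] f [-0.3 -0.7 -1.1] w 0.0274
lean 25 False t 25.29 p [ 0.4992 -0.0778  0.205 ] r [-180.    45.  -124.9] f [-0.3 -0.  -0.2] w 0.0277
lean 26 False t 25.6 p [ 0.5009 -0.0753  0.2047] r [-180.   44. -125.] f [-0.5 -0.1 -0.8] w 0.0272
lean 27 False t 25.91 p [ 0.5028 -0.0727  0.2043] r [-180.   43. -125.] f [ 0.7 -0.2 -1.4] w 0.0274
lean 28 False t 26.22 p [ 0.5046 -0.0702  0.2039] r [-180.   42. -125.] f [ 0.3  0.5 -0.6] w 0.0277
lean 29 False t 26.52 p [ 0.5063 -0.0677  0.2033] r [-180.   41. -125.] f [-1.5 -1.1 -0.6] w 0.0275
lean 30 True t 26.73 p [ 0.5075 -0.0661  0.2029] r [ 180.    40.1 -125. ] f [-1.9 -4.5  4.9] w 0.0273
```

View pics/s7c.png

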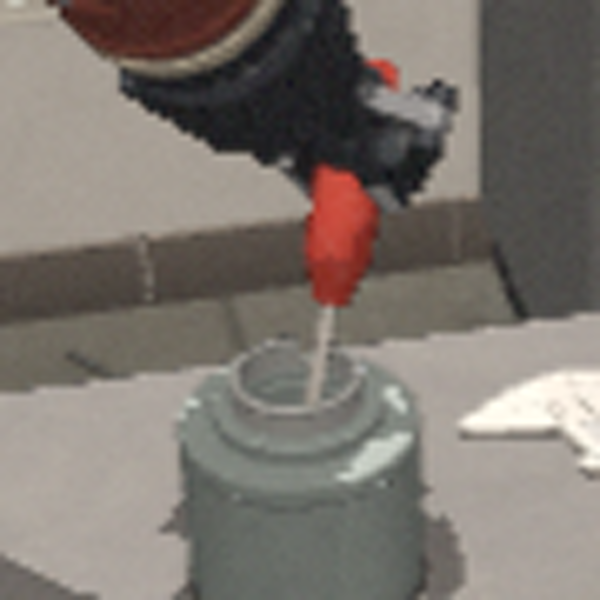

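The shaft contacts at 29.5°, which matches the notch (the plain rim would stop it near 24°). I'll seat the tip toward the far wall, press lightly onto the floor, and check before letting go.

```bash
python3 - <<'E'
from h import *
z=lambda th:.0233+.0055*np.sin(np.radians(th))
P,O=I(-.0175,z(29),29); print(robot.line_to(P,vel=.015,rotation=O,guard=6)); st("wall")
P,O=I(-.0172,z(31.5),31.5); print(robot.line_to(P,vel=.015,rotation=O,guard=4)); o=st("lean")
print(robot.line_to(o["tool_pos"]+[0,0,-.004],vel=.008,guard=3)); st("press")
robot.pause(.2); st("hold")
for n in("top","side"):
    i=robot.grab_frame(n); cv2.imwrite(f"pics/{n}8.png",i)
E
```

```text
True
wall t 27.02 p [ 0.5058 -0.0679  0.2023] r [ 179.9   40.7 -125.1] f [ 0.7 -0.4 -0.4] w 0.0272
True
lean t 27.31 p [ 0.5073 -0.0657  0.2019] r [ 179.9   39.7 -125.1] f [-1.3 -1.6  5.2] w 0.0273
True
press t 27.52 p [ 0.5073 -0.0659  0.2018] r [ 179.9   39.8 -125.1] f [-1.9 -2.   4.4] w 0.0273
hold t 27.72 p [ 0.5072 -0.0659  0.2017] r [ 179.9   39.7 -125.1] f [-1.6 -1.7  4.2] w 0.027
```

```bash
python3 - <<'E'
from h import *
for w in(.0285,.030,.033,.045): robot.set_gripper(w); robot.pause(.15)
o=st("open")
z=Ro.from_euler("xyz",o["tcp_rot"],degrees=True).as_matrix()[:,2]
print(robot.line_to(o["tool_pos"]-.09*z,vel=.08,guard=4)); o=st("back")
robot.move_pose([.45,-.33,.38],[180,0,81]); st()
R=[]
for n in("top","side"):
    i=robot.grab_frame(n); cv2.imwrite(f"pics/{n}9.png",i)
    u,v=proj(n,[*C,.12])[0]; x,y=int(u)-40,int(v)-40; R.append(cv2.resize(i[y:y+80,x:x+80],(400,400),interpolation=cv2.INTER_CUBIC))
cv2.imwrite("pics/n9.png",np.hstack(R))
E
```

```text
open t 29.34 p [ 0.5072 -0.0658  0.2016] r [ 179.9   39.7 -125.1] f [ 0.8  0.5 -0.7] w 0.045
False
back t 30.62 p [ 0.4742 -0.1127  0.2704] r [ 179.8   39.7 -125.1] f [ 0.9  0.1 -0.6] w 0.0453
 t 32.92 p [ 0.45   -0.3298  0.3798] r [-180.   -0.   81.] f [-0.5 -0.2  0.2] w 0.045
```

View pics/n9.png

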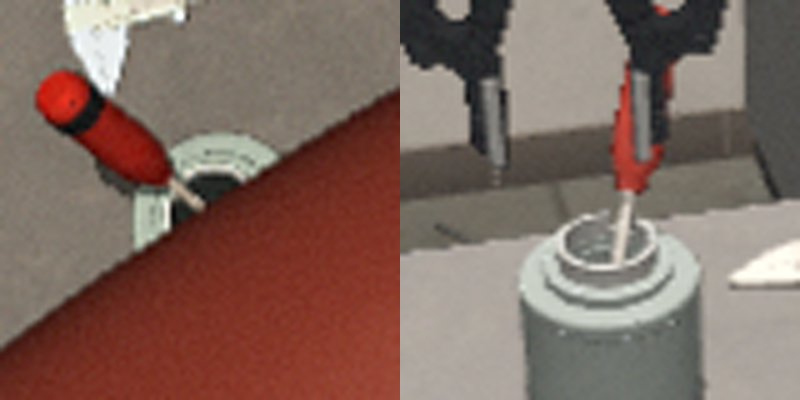

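The driver rests at a slant in the notch and the pot is upright. I'll do one stillness and slant check, then hand in.

```bash
python3 - <<'E'
from h import *
u,v=proj("top",[*C,.12])[0]; u,v=int(u)-40+63/5-.5,int(v)-40+95/5-.5
t=np.array([*(C-.0175*N),.026]); n3=np.array([*N,0])
for th in(26,28,30,32,34,36):
    r=np.radians(th); e=t+.196*(np.sin(r)*n3+[0,0,np.cos(r)]); print(th,(proj("top",e)[0]-[u,v]).round(1))
a=cv2.imread("pics/side9.png").astype(int); b=robot.grab_frame("side").astype(int); print("moved px",(abs(a-b).max(2)>40).sum())
i=cv2.cvtColor(b.astype(np.uint8),cv2.COLOR_BGR2HSV); m=cv2.inRange(i,(8,90,60),(22,255,255)); x,y=proj("side",[.59,-.285,.024])[0].astype(int); m2=m[y-40:y+40,x-40:x+40]; ys,xs=np.nonzero(m2); print("roll offset px",xs.mean()-40,ys.mean()-40)
robot.job_done()
E
```

```text
26 [1.1 0.3]
28 [-0.6 -0.8]
30 [-2.2 -2. ]
32 [-3.8 -3. ]
34 [-5.3 -4. ]
36 [-6.7 -5. ]
moved px 5
roll offset px -0.10630171865054194 1.766390833863781
the job is handed in; nothing more can be done
```

I slid the tape roll off the pot and laid it flat on the bench. I then put the nut driver into the pot, leaned it into the notch, let go, and handed the job in. It took about 33 s of the 72 s allowed; the hand-in gives no verdict.

- **Roll:** I pinched its wall, lifted it straight up and lowered it to the bench near (0.59, −0.285). I felt contact at the expected height. In the last side picture its mask centre was within about 2 px of the expected position. I did not measure its tilt separately.
- **Driver:** I felt the plug with the tip centre about 24 mm up. The shaft met the notch at about 29.5°. I then seated the tip towards the opposite wall, pressed with a few newtons, and opened the fingers in small steps.
- **Last checks:**
  - The pictures show the shaft in the notch and the pot upright. The arm hid part of the pot in the top view.
  - Two side pictures differed by only 5 pixels, so things looked at rest.
  - The gripper was clear of everything.
- **Disagreements:**
  - The final top picture gives a slant of about 27–28°, against about 30° from the arm. Both are inside the 17–46° limits.
  - The side view placed the pot's rim about 7 mm nearer that camera than the top view did. I used the top view, and the fit confirmed it.

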